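Press a damper bush home with a ratchet clamp

ROBOT

A 7-joint arm with a two-finger parallel gripper is mounted at the origin on the work surface. World frame = base frame: x ahead of the robot, y to its left, z up, the work surface at z = 0. Lengths are in m, angles in rad, forces in N, time in s.
With the tool pointing down it reaches from about 0.425 to 0.925 m from the base axis. Payload 6.8 kg.
Tool frame: the origin (TCP) lies at the very end of the fingers, on their centre line; the grasp point (between the pads) lies 19 mm behind it; z points along the fingers, y is the line along which they close (so a half turn about z gives the same grasp; the last joint's range is limited). The gripper opens to 85 mm and grips with 20 to 120 N. Pads are 22 mm wide; open, the fingers measure 114 mm over their backs; the gripper's body (76 mm by 85 mm) begins 54 mm behind the grasp point. The pads swing forward as they close: fully open they stand 13 mm farther back than shut.
Start: joints at [1.238, 0.477, 0.022, 1.555, -0.011, 1.109, -0.083], TCP at [0.15, -0.658, 0.231] pointing down, gripper open.
Joint ranges: [-2.96, 2.96], [-0.34, 2.1], [-1.41, 1.46], [0.24, 2.44], [-1.37, 4.51], [0.17, 1.92], [-2.96, 2.96]. Speed limits (rad/s): [2.39, 2.39, 3.14, 3.14, 3.14, 3.14, 3.14].

INTERFACE

Orientations are given as a rotation vector (axis times angle).
In Python, from bench import get_obs, viewer, r gives the robot as it stands. The module is installed in compiled form; this text tells all that it offers.
- The arm moves only by the tool play_rows, never from a script. Its argument "commands" is a list that holds one entry, the list of rows, each a list of 5 numbers: the gripper's target within -1 to 1 (shut at 1, half-way at 0, fully open at -1), then the shift along the tool's x, y, z scaled (see below), then the turn about the tool's z scaled (see below). A call has 1 to 12 rows; each row is the pose to reach, as a shift and turn from the pose commanded when the call began, along the tool's axes at that moment; what a row does not reach only later rows make up. The controller multiplies each number of a shift by 0.2 m and each number of a turn by pi/2 rad. A row lasts 1/12 s, in which the tool goes at most 41.7 mm and 7.16 degrees, less where a joint would pass 70% of its speed; a pose out of reach is approached as far as the arm can. A call with a number of a shift or a turn outside -1 to 1 is refused whole. A call with a gripper value outside its range is refused whole. The fingers move at their own pace and stop on an object; "grip_force" is the grip in N (left out, the last holds). Time passes only in rows, so rows that repeat a pose let the fingers close. It gives the time, the measured TCP pose, the force, the opening and the grip force at its end, in the units of the state.
- get_obs(): the state, without advancing time (a new reading comes with each control period).
- viewer.grab_frame(name): name is "scene" or "top"; returns a dict with "pixels" (480x640x3 uint8, red, green, blue), "fovy" (degrees; the focal length in pixels is half the picture's height over the tangent of half this angle, whatever the lens; pixels are square), "cx", "cy" (the principal point, pixels), "distortion" ([k1, k2, p1, p2, k3] as OpenCV has them; the pictures are not rectified), "world_to_cam" (4x4, takes a point from world to camera coordinates). Camera axes: x right, y up, looking along -z (the intrinsics and any distortion apply to the point x, -y, -z); pixel columns grow to the right and rows downward; lengths in m; the calibration is good to about 2 mm. A picture is of the moment at which its call begins. There is no depth.
- r.hand_in(): hands the job in; it is judged then, once.
Trained networks look in a picture, given as the dict that the camera call returned (one of the last four; its "shot" number tells which), for a name from the list of things; names that differ only in an ending like _2 or _b are one class to them, and where a whole thing is asked for, a point or a joint stands for the part that bears it (a point fixed in the world has none). Each returns a list of dicts, best first, with "score" (0 to 1); they miss things now and then, are a little off and sometimes report something else, mostly with a low value. They report only what shows in the picture. A call takes as long as a camera call.
- viewer.trace(picture, thing): "pixels" (480x640 bool, what is visible of it) and "rect" ([left, top, right, bottom] in pixels, round what is visible of it).
The state is a dict: "clock": time; "joints": joint angles; "qvel": joint speeds; "tau": joint torques, N m; "tcp_pos": TCP position; "orientation": TCP orientation; "contact_force": force on the tool from outside, world axes, zero at the start; "moment": the same for the moment, N m; "grip_width": finger opening in m; "gripper_force": force on a finger pad.
Only numpy, scipy, OpenCV 4.12 (cv2) and the standard library are available. Lean on these libraries where they do the work, as an engineer would, in place of code of your own. Each camera call takes 0.05 s, during which the arm holds its last target. There are 200 camera calls.

TASK

With the ratchet clamp on the bench, press the steel bush fully home into the eye of the shock absorber: close the scissor handles until its flange sits tight on the eye and the ratchet teeth hold them shut, then take your hand right off and let the clamp hold by itself for about two seconds. Then unhook the teeth by pressing the free handle down, across the way it swings, and let the clamp spring fully open again, leaving the bush home. Go gently, with never more than 25 N on the free handle, and leave the things lying around where they are.

Things in the scene. Friction and masses are not known exactly. Their poses are not given: they have to be found in the camera images.
- clamp: Steel ratchet clamp like a 270 mm hemostat lying flat, its fixed half bolted to the bench by an 85x75x8 mm plate under the pivot. Origin on the bench under the pivot (boss 26 mm across, 60 mm high); z up. Handles run along -x, jaws along +x. Fixed handle on the -y side, free handle on +y. Handles: 9 mm round bars, middle 45 mm above the bench, ending in flat finger rings.
- clamp_arm (a joint): Swing of the free half about the pivot (rad): 0 fully open, held by a spring (2 to 3 N at the handle); grows as the free handle goes to -y, towards the fixed one; end at 0.26. Teeth catch at about 0.07, 0.12, 0.16, 0.21 and hold till unhooked. The bush is home at about 0.11 to 0.23. Closing takes 3 to 14 N sideways on the free shank, falling off as each tooth clicks; once the bush is home it climbs steadily.
- rack_top (a point): Top middle of the springy toothed bar, 12 mm wide, 42 mm long, that crosses from the fixed handle towards the free one 150 mm from the pivot, 59 mm above the bench. Its teeth point down; a hook on the free handle slides under them, lifting the bar, and catches. There is no tooth until 0.02 rad of closing.
- free_handle: The free handle. Origin at its root 31 mm from the pivot, 45 mm above the bench; -x runs along it to the ring, +y outward (the opening way). It is springy in height and unhooks when pressed down at the ring. Let up, it hooks on again unless it has swung 8 mm or more open meanwhile; friction of what presses on it can prevent that, so draw it outward while down. More than 25 N bends it.
- free_ring (a point): Centre of the free handle's flat finger ring (outside 34 mm, hole 16 mm, 9 mm thick), 182 mm from the pivot; moves with it. The place to press down: it takes about 4 N to start it and 1 N more per mm; the hook clears the teeth 2 to 3 mm down (6 to 7 N), a hard stop comes at about 4 mm (8 N).
- fixed_ring (a point): Centre of the fixed handle's ring, like the other. A 12 mm post stands under its outer (-y) edge; else nothing but bench lies under the handles.
- free_shank (a point): Middle of the free handle's 9 mm round bar 116 mm from the pivot, the place to push or pinch from above; it moves with the handle. Outside to outside the two shanks measure about 58 mm here open and about 38 mm closed.
- fixed_shank (a point): Middle of the fixed handle's 9 mm round bar 116 mm from the pivot, opposite free_shank.
- jaw_mid (a point): Point midway between the jaws, 55 mm beyond the pivot, 45 mm above the bench. Around it sits the near eye (34 mm across, 24 mm wide along y) of a small aluminium shock absorber strapped in a fixed cradle, which runs 160 mm on along +x. The eye's middle is up to 3 mm off this point along y, either way, differently each time, so where the handles stop must be felt.
- bush (a joint): How far the flanged steel bush (flange 22 mm across, 3 mm thick, on the eye's -y side) is pressed into the eye (m): 0.006 is fully home with its flange on the eye, a hard stop; lower values stand out by the difference. Starts 4 to 6 mm out. It stays where it is put; the clamp's free jaw pushes it in as the handles close.
- grease_tin: Closed round steel tin, 68 mm across, 50 mm high, standing; origin under its centre. Leave alone.
- tape_roll: Roll of paper tape lying flat, 90 mm across, 24 mm high; origin under its centre. Leave alone.
- spanner: Steel spanner 150 mm long lying on the bench; origin in its middle, x along it. Leave alone.
- oil_bottle: Oil bottle, 56 mm across, 130 mm high, standing; origin under its centre. Leave alone.

How it is judged:
By the outcome, as a careful person would: the job done as asked, in the order asked, and still so for the second after the job is handed in, with the robot touching nothing.
It also fails if it takes over 58 s, if anything falls off the work surface, if the arm or the gripper's body presses on something with over 40 N, if the wrist force passes 120 N, or if a joint passes its speed limit or range.

## Working session

There is one attempt and no reset: what is moved stays moved. The work goes in short steps, Python scripts to look and compute and a tool call to move; the robot and the scene stay as the last step left them, time stands still between calls to the robot, and variables do not carry over. Pictures are saved under pics/ and viewed, at most 10 in all, crops included, and the job is handed in when it is done.

Besides the shell and the picture viewer there is one more tool, called after ">>>" in YAML: its name, and indented under it one key for each argument. play_rows: Moves the arm, as the interface text tells. Shifts and turns lie within -1 to 1; 1 stands for 0.2 m of shift or pi/2 rad of turn. Its arguments: {"type":"object","properties":{"commands":{"type":"array","items":{"type":"array","items":{"type":"array","items":{"type":"number","minimum":-1,"maximum":1}}}},"grip_force":{"type":"number"}},"required":["commands"]}

```bash
mkdir -p pics; cat > h.py <<'E'
import numpy as np, cv2
from bench import get_obs, viewer, r
def K(f):
    h=f["pixels"].shape[0]; fl=h/2/np.tan(np.radians(f["fovy"])/2)
    return np.array([[fl,0,f["cx"]],[0,fl,f["cy"]],[0,0,1.]])
def pix2world(f,uv,z):
    uv=np.array(uv,float).reshape(-1,1,2)
    n=cv2.undistortPoints(uv,K(f),np.array(f["distortion"],float)).reshape(-1,2)
    M=np.array(f["world_to_cam"]); R=M[:3,:3]; c=-R.T@M[:3,3]
    d=np.c_[n[:,0],-n[:,1],-np.ones(len(n))]@R
    return c+d*((z-c[2])/d[:,2])[:,None]
def world2pix(f,P):
    M=np.array(f["world_to_cam"]); P=np.atleast_2d(P)
    c=P@M[:3,:3].T+M[:3,3]; c=c*[1,-1,-1]
    return cv2.projectPoints(c,np.zeros(3),np.zeros(3),K(f),np.array(f["distortion"],float))[0].reshape(-1,2)
def save(f,n): cv2.imwrite("pics/"+n,f["pixels"][:,:,::-1])
E
python3 - <<'E'
from h import *
for n in ("top","scene"):
    f=viewer.grab_frame(n); save(f,n+"0.png")
    M=np.array(f["world_to_cam"]);print(n,f["fovy"],-M[:3,:3].T@M[:3,3],f["distortion"])
    for t in ("clamp","free_handle","rack_top","free_ring","fixed_ring","free_shank","fixed_shank","bush","jaw_mid","grease_tin","tape_roll","spanner","oil_bottle"):
        try:
            for d in viewer.trace(f,t)[:2]:
                m=d["pixels"]; ys,xs=np.nonzero(m); print(t,round(d["score"],2),d["rect"],xs.mean().round(1),ys.mean().round(1),len(xs))
        except Exception as e: print(t,e)
print(get_obs())
E
```

```text
top 46.247589481857275 [0.40137039 0.00535418 0.89035245] [-0.16930424  0.          0.          0.          0.        ]
clamp 0.97 [273.8, 196.8, 412.9, 363.7] 351.3 272.6 4631
free_handle 0.7 [272.6, 252.8, 360.0, 327.0] 308.8 296.9 811
rack_top 0.66 [269.8, 194.9, 410.9, 360.9] 350.8 273.0 4705
free_ring 0.7 [269.9, 246.8, 359.9, 330.1] 309.0 296.4 995
fixed_ring 0.75 [272.5, 198.5, 407.9, 362.3] 350.5 273.2 4756
fixed_ring 0.23 [274.3, 250.7, 356.2, 329.7] 307.9 297.6 751
free_shank 0.15 [410.9, 345.4, 456.6, 386.1] 433.1 366.6 1576
fixed_shank 0.73 [271.2, 193.4, 412.2, 365.1] 351.6 271.9 4426
bush 0.6 [397.4, 209.5, 404.7, 222.0] 399.2 215.4 52
jaw_mid 0.84 [275.8, 198.6, 408.5, 365.9] 351.7 272.4 4311
jaw_mid 0.24 [426.4, 216.6, 462.4, 307.3] 445.0 261.3 1164
grease_tin 0.71 [411.8, 346.1, 457.9, 387.0] 433.1 366.3 1658
grease_tin 0.44 [204.2, 210.6, 262.4, 268.1] 231.0 237.6 1622
tape_roll 0.68 [204.8, 211.5, 261.5, 267.4] 231.5 238.0 1585
tape_roll 0.65 [423.8, 215.5, 460.8, 305.7] 444.6 260.5 1079
spanner 0.88 [424.8, 216.0, 461.0, 308.0] 444.6 260.9 1068
oil_bottle 0.88 [26
[... 1036 characters left out ...]
ray([ 1.23788966,  0.47695832,  0.02242195,  1.55541236, -0.01152871,
        1.10929383, -0.08309905]), 'qvel': array([ 1.46805756e-03,  9.11608733e-04, -8.07878415e-04,  6.22845524e-05,
        6.50829290e-04, -8.71495089e-04, -6.55080045e-04]), 'tau': array([ 1.11361667e-04, -5.96319795e+01,  1.60643745e+00, -2.81540662e+01,
        1.24240437e-02,  1.66700600e-03,  1.36639483e-05]), 'tcp_pos': array([ 0.15047392, -0.65802863,  0.23133106]), 'orientation': array([3.12172680e+00, 3.52294693e-01, 6.37793536e-05]), 'contact_force': array([ 0.43249631,  0.82992351, -0.72348738]), 'moment': array([ 0.00569244,  0.00500022, -0.05146731]), 'gripper_force': 0.0, 'grip_width': 0.08547539796575794}
```

```bash
python3 - <<'E'
import cv2
a=cv2.imread("pics/top0.png"); cv2.imwrite("pics/c1.png",cv2.resize(a[190:390,255:475],None,fx=3,fy=3,interpolation=cv2.INTER_CUBIC))
E
```

```text
(no output)
```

View pics/c1.png

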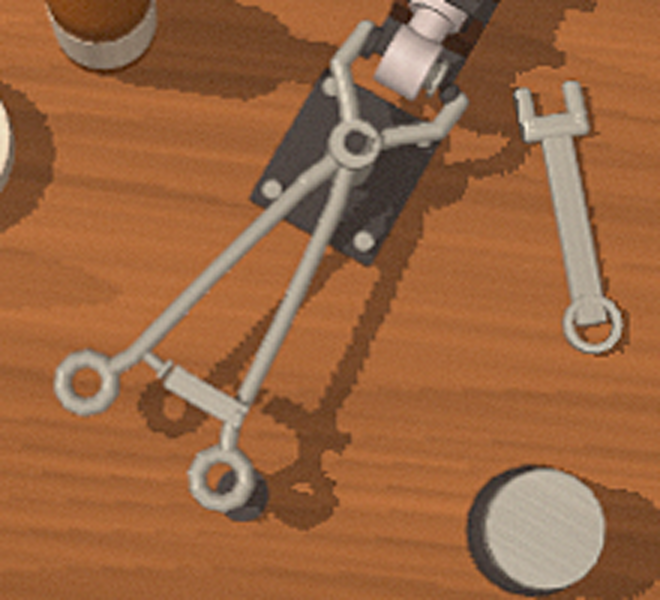

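View pics/top0.png

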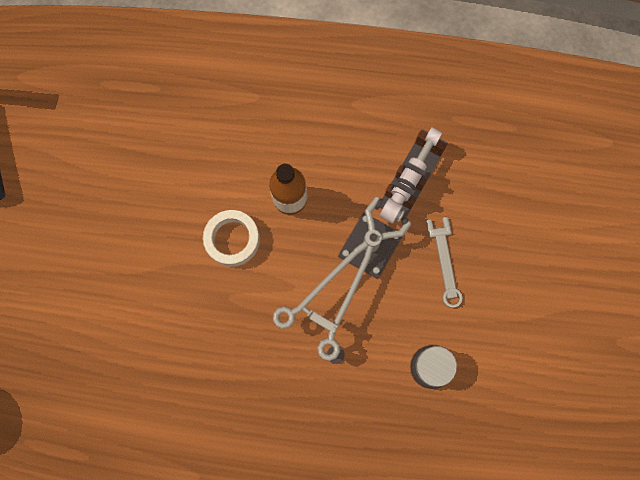

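Top view: pivot boss at about (373,238), free ring (left) at (284,317), fixed ring at (329,349), rack bar about (321,320) and bush on the right side of the eye near (400,214).

```bash
python3 - <<'E'
from h import *
f=viewer.grab_frame("top"); g=viewer.grab_frame("scene")
pv=pix2world(f,[373.3,238.3],.06)[0]; fr,xr=pix2world(f,[[283.7,317.3],[328.7,349.3]],.047)
print("piv",pv,"free",fr,"fix",xr, [np.linalg.norm((a-pv)[:2]) for a in (fr,xr)])
u=(fr+xr)/2-pv; print("axis deg (handles)",np.degrees(np.arctan2(u[1],u[0])))
for a in(fr,xr): print(np.degrees(np.arctan2(*(a-pv)[1::-1])))
print("rack",pix2world(f,[255+205/3,190+392/3],.059), "shank free/fix at 116:", )
for a in (fr,xr):
    d=(a-pv)[:2]/np.linalg.norm((a-pv)[:2]); print(pv[:2]+.116*d)
P=np.array([pv,fr,xr]); print("scene pix",world2pix(g,P))
for n,uv,z in(("tin",[433.5,366],.05),("tape",[231,238],.024),("bottle",[285,172],.13)): print(n,pix2world(f,uv,z)[0])
s=g["pixels"]; cv2.imwrite("pics/s1.png",cv2.resize(s[120:320,210:440],None,fx=3,fy=3,interpolation=cv2.INTER_CUBIC)[:,:,::-1])
from scipy.spatial.transform import Rotation as R
print(R.from_rotvec(get_obs()["orientation"]).as_matrix().round(3))
E
```

```text
piv [ 0.61488885 -0.04250139  0.06      ] free [0.48027261 0.07765428 0.047     ] fix [0.44120901 0.00482061 0.047     ] [np.float64(0.18044089115830816), np.float64(0.18001127171456177)]
axis deg (handles) 151.48757995185852
138.24856160346644
164.75877159878837
rack [[0.48144248 0.01777476 0.059     ]] shank free/fix at 116:
[0.52834813 0.03474306]
[ 0.50296885 -0.0120069 ]
scene pix [[284.53226043 226.85988183]
 [371.0249763  199.79611117]
 [344.34106544 173.84474693]]
tin [ 0.43451118 -0.15254904  0.05      ]
tape [0.59709179 0.18065248 0.024     ]
bottle [0.67929445 0.09753432 0.13      ]
[[ 0.975  0.223  0.   ]
 [ 0.223 -0.975  0.   ]
 [ 0.    -0.    -1.   ]]
```

View pics/s1.png

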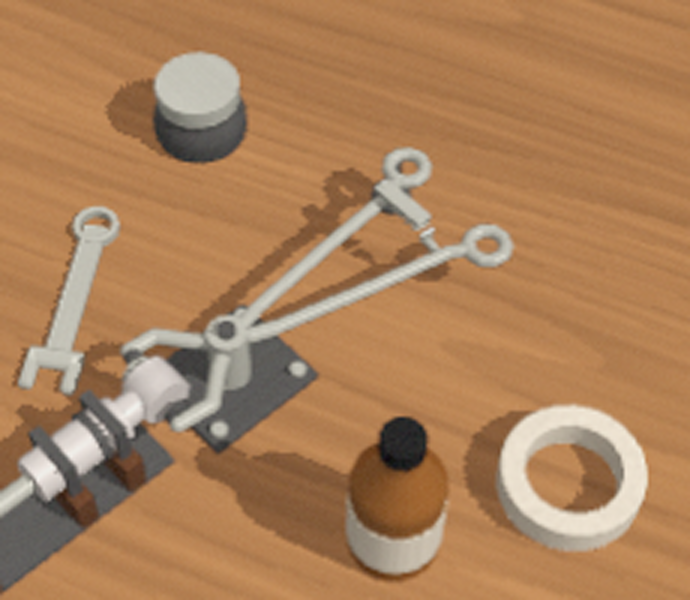

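Scene view: free ring at (372,202), close to the projected (371,200), so the estimates hold (to about 2 mm). I move towards a spot outside the free shank, fingers shut.

>>> play_rows:
  commands:
    - [[1,1,-1,0,0],[1,1,-1,0,0],[1,1,-1,0,0],[1,1,-1,0,0],[1,1,-1,0,0],[1,1,-1,0,0],[1,1,-1,0,0],[1,1,-1,0,0]]
  grip_force: 20

```text
clock: 2.17
tcp_pos: [0.3057, -0.4122, 0.2316]
orientation: [-3.118, -0.368, -0.004]
contact_force: [0.6, 0.2, -0.6]
grip_width: -0.0003
gripper_force: 0.0
```

>>> play_rows:
  commands:
    - [[1,1,-1,0,0],[1,1,-1,0,0],[1,1,-1,0,0],[1,1,-1,0,0],[1,1,-1,0,0],[1,1,-1,0,0],[1,1,-1,0,0],[1,1,-1,0,0]]

```text
clock: 2.83
tcp_pos: [0.4552, -0.1722, 0.232]
orientation: [-3.118, -0.368, -0.006]
contact_force: [0.4, 0.7, -0.5]
grip_width: 0.0001
gripper_force: 0.0
```

>>> play_rows:
  commands:
    - [[1,0.74,-1,0.2,-0.47],[1,0.74,-1,0.2,-0.47],[1,0.74,-1,0.2,-0.47],[1,0.74,-1,0.2,-0.47],[1,0.74,-1,0.2,-0.47],[1,0.74,-1,0.2,-0.47],[1,0.74,-1,0.2,-0.47],[1,0.74,-1,0.2,-0.47],[1,0.74,-1,0.2,-0.47]]

```text
clock: 3.58
tcp_pos: [0.5509, 0.048, 0.191]
orientation: [2.785, 1.453, -0.001]
contact_force: [-0.3, -1.3, 0.4]
grip_width: 0.0003
gripper_force: 0.0
```

```bash
cat >> h.py <<'E'
from scipy.spatial.transform import Rotation as Rn
def delta(target):
    o=get_obs(); M=Rn.from_rotvec(o["orientation"]).as_matrix()
    print("t",round(o["clock"],2),"tcp",o["tcp_pos"].round(4),"xang",np.degrees(np.arctan2(M[1,0],M[0,0])).round(2),"F",o["contact_force"].round(2),"w",round(o["grip_width"],4))
    print("shift units",(M.T@(np.array(target)-o["tcp_pos"])/.2).round(3))
E
python3 - <<'E'
from h import *
delta([.5472,.0622,.09])
E
```

```text
t 3.58 tcp [0.5509 0.048  0.191 ] xang 55.11 F [-0.33 -1.26  0.44] w 0.0003
shift units [ 0.048 -0.055  0.505]
```

>>> play_rows:
  commands:
    - [[1,0.05,-0.055,0.1,0],[1,0.05,-0.055,0.3,0],[1,0.05,-0.055,0.5,0],[1,0.05,-0.055,0.65,0],[1,0.05,-0.055,0.8,0],[1,0.05,-0.055,0.8,0],[1,0.05,-0.055,0.8,0]]

```text
clock: 4.17
tcp_pos: [0.5466, 0.0613, 0.0308]
orientation: [2.786, 1.451, -0.005]
contact_force: [1.0, 1.6, 1.4]
grip_width: -0.0001
gripper_force: 0.0
```

```bash
python3 - <<'E'
from h import *
delta([.5472,.0622,.03])
f=viewer.grab_frame("scene"); s=f["pixels"]; cv2.imwrite("pics/s2.png",cv2.resize(s[120:320,210:440],None,fx=3,fy=3,interpolation=cv2.INTER_CUBIC)[:,:,::-1])
E
```

```text
t 4.17 tcp [0.5466 0.0613 0.0308] xang 55.03 F [0.95 1.65 1.37] w -0.0001
shift units [ 0.005 -0.     0.004]
```

View pics/s2.png

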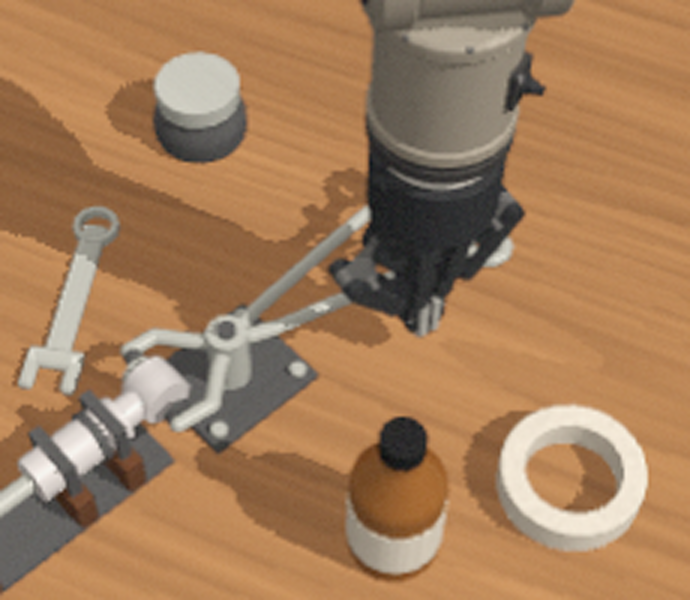

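Scene view: the shut fingers (tips near crop (425,325)) stand just outside the free shank, clear of the bottle and rack. Approach in small steps, watching the force.

>>> play_rows:
  commands:
    - [[1,-0.03,0,-0.015,0],[1,-0.06,0,-0.02,0],[1,-0.07,0,-0.02,0],[1,-0.08,0,-0.02,0],[1,-0.09,0,-0.02,0],[1,-0.1,0,-0.02,0],[1,-0.1,0,-0.02,0]]

```text
clock: 4.8
tcp_pos: [0.5367, 0.0473, 0.0357]
orientation: [2.784, 1.455, 0.002]
contact_force: [1.3, -0.2, 1.9]
grip_width: 0.0002
gripper_force: 0.8
```

>>> play_rows:
  commands:
    - [[1,-0.008,0,0,0],[1,-0.016,0,0,0],[1,-0.024,0,0,0],[1,-0.03,0,0,0],[1,-0.03,0,0,0]]

```text
clock: 5.22
tcp_pos: [0.5337, 0.0437, 0.0356]
orientation: [-2.783, -1.456, -0.004]
contact_force: [1.8, 3.8, 0.9]
grip_width: 0.0003
gripper_force: 2.6
```

>>> play_rows:
  commands:
    - [[1,-0.006,0,0,0],[1,-0.012,0,0,0],[1,-0.018,0,0,0],[1,-0.018,0,0,0]]

```text
clock: 5.55
tcp_pos: [0.5319, 0.0414, 0.0357]
orientation: [-2.782, -1.457, -0.006]
contact_force: [3.0, 6.9, -0.3]
grip_width: 0.0002
gripper_force: 3.4
```

>>> play_rows:
  commands:
    - [[1,-0.006,0,0,0],[1,-0.012,0,0,0],[1,-0.018,0,0,0],[1,-0.018,0,0,0]]

```text
clock: 5.88
tcp_pos: [0.53, 0.0389, 0.0357]
orientation: [-2.781, -1.457, -0.007]
contact_force: [2.3, 4.9, 0.4]
grip_width: 0.0004
gripper_force: 3.2
```

>>> play_rows:
  commands:
    - [[1,-0.006,0,0,0],[1,-0.012,0,0,0],[1,-0.018,0,0,0],[1,-0.018,0,0,0]]

```text
clock: 6.22
tcp_pos: [0.5281, 0.0363, 0.0358]
orientation: [-2.781, -1.457, -0.008]
contact_force: [3.2, 7.0, -0.2]
grip_width: 0.0001
gripper_force: 4.2
```

>>> play_rows:
  commands:
    - [[1,-0.006,0,0,0],[1,-0.012,0,0,0],[1,-0.012,0,0,0]]

```text
clock: 6.47
tcp_pos: [0.5274, 0.0352, 0.0359]
orientation: [-2.78, -1.458, -0.01]
contact_force: [5.5, 9.4, -2.5]
grip_width: -0.0001
gripper_force: 5.3
```

>>> play_rows:
  commands:
    - [[1,-0.006,0,0,0],[1,-0.012,0,0,0],[1,-0.012,0,0,0]]

```text
clock: 6.72
tcp_pos: [0.5266, 0.0341, 0.036]
orientation: [-2.779, -1.459, -0.013]
contact_force: [6.1, 11.9, -3.8]
grip_width: -0.0002
gripper_force: 6.5
```

>>> play_rows:
  commands:
    - [[1,-0.003,0,0,0],[1,-0.006,0,0,0],[1,-0.006,0,0,0]]

```text
clock: 6.97
tcp_pos: [0.5264, 0.0337, 0.0361]
orientation: [-2.779, -1.459, -0.015]
contact_force: [7.1, 11.6, -4.6]
grip_width: -0.0
gripper_force: 7.2
```

>>> play_rows:
  commands:
    - [[1,-0.003,0,0,0],[1,-0.006,0,0,0],[1,-0.006,0,0,0]]

```text
clock: 7.22
tcp_pos: [0.5261, 0.0333, 0.0362]
orientation: [-2.778, -1.459, -0.017]
contact_force: [8.1, 14.3, -5.7]
grip_width: -0.0
gripper_force: 8.0
```

```bash
python3 - <<'E'
from h import *
f=viewer.grab_frame("top"); save(f,"top3.png"); s=f["pixels"]
g=viewer.grab_frame("scene"); save(g,"scene3.png"); t=g["pixels"]
a=cv2.resize(s[185:260,360:435],(400,400),interpolation=cv2.INTER_CUBIC); b=cv2.resize(t[210:285,220:295],(400,400),interpolation=cv2.INTER_CUBIC)
cv2.imwrite("pics/b3.png",np.hstack([a,b])[:,:,::-1])
print(viewer.trace(f,"bush")[:1] and viewer.trace(f,"bush")[0]["rect"]); 
for n,p in(("top",f),("scene",g)):
    for d in viewer.trace(p,"free_ring")[:2]: print(n,d["score"],d["rect"])
delta([0,0,0])
E
```

```text
[]
top 0.62 [285.2, 196.7, 406.7, 339.9]
top 0.61 [285.4, 321.1, 305.7, 344.0]
scene 0.51 [300.5, 189.0, 369.2, 228.3]
t 7.47 tcp [0.5261 0.0333 0.0362] xang 55.43 F [ 8.25 13.72 -5.35] w -0.0001
shift units [-1.632 -2.072  0.159]
```

View pics/b3.png

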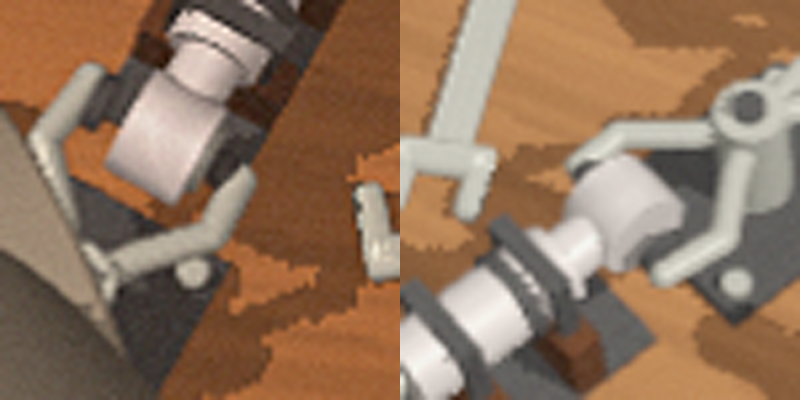

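Left (top): the free jaw's pad rests against the flange at (225,160), with no visible gap to the eye. Force is climbing steadily as if home. I check the swing from the ring.

```bash
python3 - <<'E'
import cv2,numpy as np
a=cv2.imread("pics/top3.png")[295:370,265:340]; b=cv2.imread("pics/scene3.png")[150:225,315:390]
cv2.imwrite("pics/r3.png",np.hstack([cv2.resize(x,(400,400),interpolation=cv2.INTER_CUBIC) for x in(a,b)]))
E
```

```text
(no output)
```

View pics/r3.png

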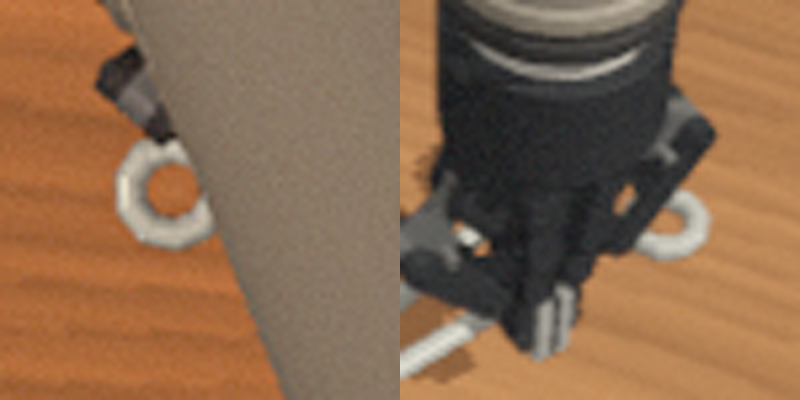

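Top crop: ring centre at about (172,193), full-frame (297,331), so about 29 mm of ring travel, or 0.16 rad. I press a little further, watching for a click and a force limit well under 25 N.

>>> play_rows:
  commands:
    - [[1,-0.004,0,0,0],[1,-0.004,0,0,0],[1,-0.004,0,0,0]]

```text
clock: 7.72
tcp_pos: [0.5261, 0.0333, 0.0363]
orientation: [-2.778, -1.46, -0.019]
contact_force: [8.5, 15.6, -6.7]
grip_width: 0.0002
gripper_force: 8.7
```

>>> play_rows:
  commands:
    - [[1,-0.003,0,0,0],[1,-0.003,0,0,0],[1,-0.003,0,0,0]]

```text
clock: 7.97
tcp_pos: [0.526, 0.0332, 0.0364]
orientation: [-2.777, -1.46, -0.02]
contact_force: [9.3, 15.5, -7.8]
grip_width: -0.0001
gripper_force: 9.3
```

Stiff stop at 18 N with the tool barely moving: home. I back off slowly, noting where contact is lost.

>>> play_rows:
  commands:
    - [[1,0.01,0,0,0],[1,0.02,0,0,0],[1,0.02,0,0,0]]

```text
clock: 8.22
tcp_pos: [0.5264, 0.0337, 0.036]
orientation: [-2.78, -1.458, -0.011]
contact_force: [5.9, 9.6, -1.5]
grip_width: -0.0002
gripper_force: 5.6
```

>>> play_rows:
  commands:
    - [[1,0.01,0,0,0],[1,0.02,0,0,0],[1,0.02,0,0,0]]

```text
clock: 8.47
tcp_pos: [0.5268, 0.034, 0.0354]
orientation: [-2.783, -1.456, -0.002]
contact_force: [1.2, 5.4, 1.6]
grip_width: -0.0001
gripper_force: 2.8
```

>>> play_rows:
  commands:
    - [[1,0.03,0,0,0],[1,0.06,0,0,0],[1,0.1,0,0,0],[1,0.1,0,-0.2,0],[1,0.1,0,-0.4,0],[1,0.1,0,-0.4,0]]

```text
clock: 8.97
tcp_pos: [0.5418, 0.0506, 0.1213]
orientation: [2.781, 1.454, 0.013]
contact_force: [1.7, 1.3, 0.0]
grip_width: 0.0001
gripper_force: 0.0
```

```bash
python3 - <<'E'
from h import *
f=viewer.grab_frame("top"); save(f,"top4.png"); s=f["pixels"]
g=viewer.grab_frame("scene"); save(g,"scene4.png"); t=g["pixels"]
a=cv2.resize(s[295:370,265:340],(400,400),interpolation=cv2.INTER_CUBIC); b=cv2.resize(t[150:225,315:390],(400,400),interpolation=cv2.INTER_CUBIC)
cv2.imwrite("pics/r4.png",np.hstack([a,b])[:,:,::-1])
delta([0,0,0])
E
```

```text
t 9.07 tcp [0.5389 0.0493 0.1168] xang 55.15 F [ 0.12  0.44 -0.87] w 0.0002
shift units [-1.743 -2.072  0.576]
```

View pics/r4.png

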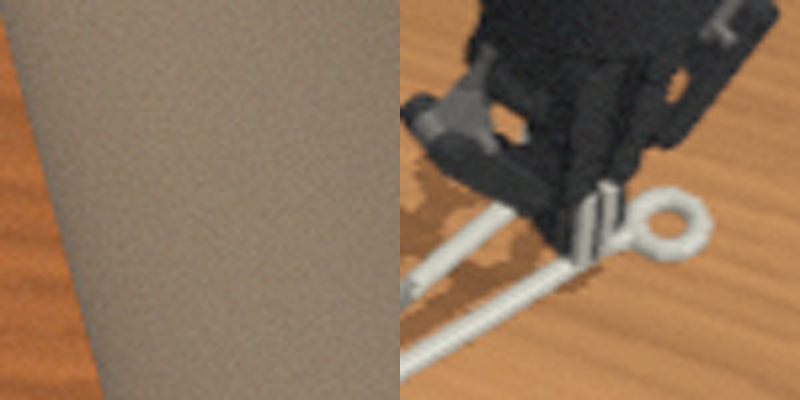

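Scene crop: ring centre at about (270,224), full-frame (366,192), unchanged within about half a pixel from the pressed state, so the teeth hold. I check the swing angle numerically.

```bash
python3 - <<'E'
from h import *
f=viewer.grab_frame("top"); g=viewer.grab_frame("scene")
pv=pix2world(f,[373.3,238.3],.06)[0]; pvs=pix2world(g,[210+228/3,120+331/3],.06)[0]
A=lambda fr,p,px: (lambda w: (w.round(4),np.linalg.norm((w-p)[:2]).round(4),np.arctan2(w[1]-p[1],w[0]-p[0]).round(4)))(pix2world(fr,px,.047)[0])
print("top",A(f,pv,[283.7,317.3]),A(f,pv,[297.3,331.2]))
print("scene",pvs,A(g,pvs,[372.3,201.7]),A(g,pvs,[365.6,192.0]))
E
```

```text
top (array([0.4803, 0.0777, 0.047 ]), np.float64(0.1804), np.float64(2.4129)) (array([0.4621, 0.0546, 0.047 ]), np.float64(0.181), np.float64(2.5751))
scene [ 0.62062264 -0.03661426  0.06      ] (array([0.4836, 0.0816, 0.047 ]), np.float64(0.181), np.float64(2.4299)) (array([0.4667, 0.061 , 0.047 ]), np.float64(0.1823), np.float64(2.5764))
```

```bash
python3 - <<'E'
from h import *
delta([.529,.050,.034])
E
```

```text
t 9.17 tcp [0.537  0.0488 0.1146] xang 55.16 F [ 0.08 -0.4  -0.63] w 0.0003
shift units [-0.017 -0.036  0.403]
```

>>> play_rows:
  commands:
    - [[1,-0.017,-0.036,0,-0.042],[1,-0.017,-0.036,0.15,-0.042],[1,-0.017,-0.036,0.3,-0.042],[1,-0.017,-0.036,0.4,-0.042],[1,-0.017,-0.036,0.4,-0.042],[1,-0.017,-0.036,0.4,-0.042]]

```text
clock: 9.67
tcp_pos: [0.5281, 0.0504, 0.0336]
orientation: [-2.733, -1.546, 0.007]
contact_force: [0.2, -0.3, 0.9]
grip_width: 0.0
gripper_force: 0.0
```

>>> play_rows:
  commands:
    - [[1,-0.02,0,0,0],[1,-0.04,0,0,0],[1,-0.05,0,0,0],[1,-0.06,0,0,0],[1,-0.06,0,0,0],[1,-0.06,0,0,0]]

```text
clock: 10.17
tcp_pos: [0.5239, 0.04, 0.0358]
orientation: [2.735, 1.545, 0.001]
contact_force: [0.6, 1.0, -0.4]
grip_width: -0.0001
gripper_force: 0.0
```

>>> play_rows:
  commands:
    - [[1,-0.008,0,0,0],[1,-0.016,0,0,0],[1,-0.02,0,0,0],[1,-0.02,0,0,0]]

```text
clock: 10.5
tcp_pos: [0.5217, 0.0371, 0.0354]
orientation: [-2.735, -1.546, -0.001]
contact_force: [0.1, 0.3, 0.8]
grip_width: -0.0001
gripper_force: 0.3
```

>>> play_rows:
  commands:
    - [[1,-0.006,0,0,0],[1,-0.012,0,0,0],[1,-0.012,0,0,0]]

```text
clock: 10.75
tcp_pos: [0.5215, 0.0366, 0.0356]
orientation: [-2.733, -1.547, -0.006]
contact_force: [3.3, 4.9, -2.8]
grip_width: -0.0001
gripper_force: 2.8
```

>>> play_rows:
  commands:
    - [[1,-0.005,0,0,0],[1,-0.01,0,0,0],[1,-0.01,0,0,0]]

```text
clock: 11.0
tcp_pos: [0.5214, 0.0363, 0.0358]
orientation: [-2.732, -1.548, -0.01]
contact_force: [5.4, 7.6, -4.4]
grip_width: 0.0003
gripper_force: 4.6
```

>>> play_rows:
  commands:
    - [[1,-0.005,0,0,0],[1,-0.01,0,0,0],[1,-0.01,0,0,0]]

```text
clock: 11.25
tcp_pos: [0.5212, 0.0361, 0.036]
orientation: [-2.73, -1.549, -0.014]
contact_force: [6.7, 11.9, -7.6]
grip_width: 0.0001
gripper_force: 6.4
```

>>> play_rows:
  commands:
    - [[1,-0.004,0,0,0],[1,-0.008,0,0,0],[1,-0.008,0,0,0]]

```text
clock: 11.5
tcp_pos: [0.5211, 0.0359, 0.0361]
orientation: [-2.729, -1.55, -0.017]
contact_force: [8.5, 13.8, -9.5]
grip_width: 0.0
gripper_force: 7.9
```

>>> play_rows:
  commands:
    - [[1,-0.003,0,0.004,0],[1,-0.007,0,0.006,0],[1,-0.007,0,0.006,0]]

```text
clock: 11.75
tcp_pos: [0.521, 0.0357, 0.0356]
orientation: [-2.728, -1.551, -0.02]
contact_force: [6.1, 16.0, -2.8]
grip_width: 0.0002
gripper_force: 8.5
```

>>> play_rows:
  commands:
    - [[1,-0.004,0,0.001,0],[1,-0.008,0,0.002,0],[1,-0.008,0,0.002,0]]

```text
clock: 12.0
tcp_pos: [0.5208, 0.0354, 0.0356]
orientation: [-2.727, -1.551, -0.023]
contact_force: [7.5, 17.5, -1.9]
grip_width: 0.0
gripper_force: 9.6
```

Climbs steadily to 19 N: home and ratcheted. Hand off and well away.

>>> play_rows:
  commands:
    - [[1,0.04,0,0,0],[1,0.08,0,0,0],[1,0.12,0,0,0],[1,0.15,0,-0.05,0],[1,0.15,0,-0.25,0],[1,0.15,0,-0.5,0],[1,0.15,0,-0.5,0],[1,0.15,0,-0.5,0]]

```text
clock: 12.67
tcp_pos: [0.5338, 0.0533, 0.1376]
orientation: [2.733, 1.543, 0.009]
contact_force: [0.2, -0.3, 0.7]
grip_width: -0.0001
gripper_force: 0.0
```

```bash
python3 - <<'E'
from h import *
delta([.4615,.0586,.09])
g=viewer.grab_frame("scene"); save(g,"scene5.png"); t=g["pixels"]
a=cv2.resize(t[190:265,220:295],(400,400),interpolation=cv2.INTER_CUBIC); b=cv2.resize(t[150:225,315:390],(400,400),interpolation=cv2.INTER_CUBIC)
cv2.imwrite("pics/r5.png",np.hstack([a,b])[:,:,::-1])
E
```

```text
t 12.67 tcp [0.5338 0.0533 0.1376] xang 58.91 F [ 0.19 -0.27  0.66] w -0.0001
shift units [-0.165 -0.325  0.236]
```

View pics/r5.png

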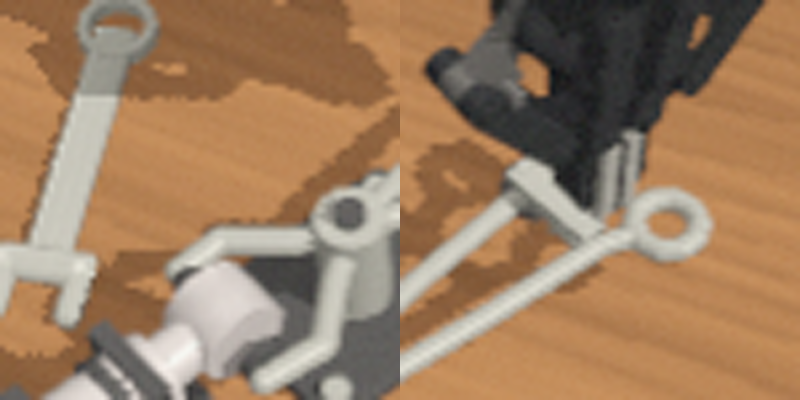

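Scene crop: the rack bar spans to the free shank, hooked, and the ring is still at (270,224): the clamp holds by itself. I wait it out while moving above the ring without touching.

>>> play_rows:
  commands:
    - [[1,0,0,0,0],[1,0,0,0,0],[1,0,0,0,0],[1,0,0,0,0],[1,0,0,0,0],[1,0,0,0,0],[1,0,0,0,0],[1,0,0,0,0],[1,0,0,0,0],[1,0,0,0,0],[1,0,0,0,0],[1,0,0,0,0]]

```text
clock: 13.72
tcp_pos: [0.5314, 0.0531, 0.1337]
orientation: [2.735, 1.546, 0.0]
contact_force: [-0.2, 0.2, 0.7]
grip_width: 0.0002
gripper_force: 0.0
```

>>> play_rows:
  commands:
    - [[1,-0.165,-0.325,0,0],[1,-0.165,-0.325,0,0],[1,-0.165,-0.325,0,0],[1,-0.165,-0.325,0.1,0],[1,-0.165,-0.325,0.2,0],[1,-0.165,-0.325,0.24,0],[1,-0.165,-0.325,0.24,0],[1,-0.165,-0.325,0.24,0],[1,-0.165,-0.325,0.24,0],[1,-0.165,-0.325,0.24,0],[1,-0.165,-0.325,0.24,0],[1,-0.165,-0.325,0.24,0]]

```text
clock: 14.72
tcp_pos: [0.4591, 0.0584, 0.0863]
orientation: [2.735, 1.546, 0.002]
contact_force: [-0.3, 0.5, -0.6]
grip_width: 0.0001
gripper_force: 0.0
```

```bash
python3 - <<'E'
from h import *
delta([.4615,.0586,.055])
f=viewer.grab_frame("top"); g=viewer.grab_frame("scene")
a=cv2.resize(f["pixels"][295:370,265:340],(400,400),interpolation=cv2.INTER_CUBIC); b=cv2.resize(g["pixels"][150:225,315:390],(400,400),interpolation=cv2.INTER_CUBIC)
cv2.imwrite("pics/r6.png",np.hstack([a,b])[:,:,::-1])
o=get_obs(); print(world2pix(g,o["tcp_pos"]), world2pix(f,o["tcp_pos"]))
E
```

```text
t 14.72 tcp [0.4591 0.0584 0.0863] xang 58.95 F [-0.34  0.49 -0.6 ] w 0.0001
shift units [0.007 0.009 0.156]
[[367.54297709 176.03003668]] [[293.0951464  330.96411113]]
```

View pics/r6.png

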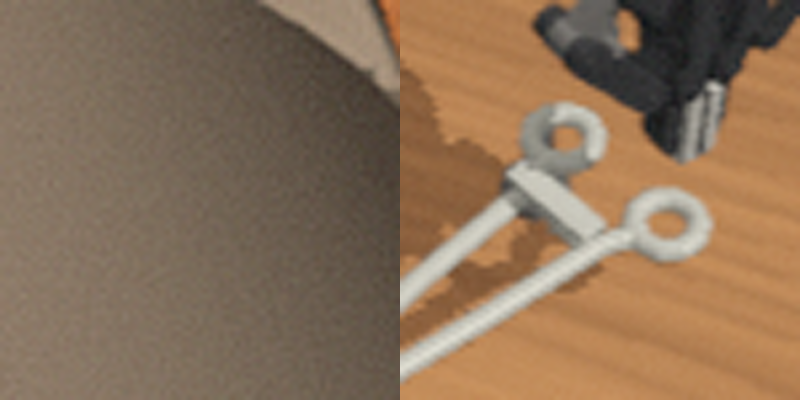

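Scene crop: the ring is at (670,224) and the fingertips hang above and behind it at (695,150), as the projection of the target expects. Clamp held over 2 s; now press down gently.

>>> play_rows:
  commands:
    - [[1,0.007,0.005,0.05,0],[1,0.007,0.005,0.1,0],[1,0.007,0.005,0.14,0],[1,0.007,0.005,0.155,0],[1,0.007,0.005,0.155,0],[1,0.007,0.005,0.155,0]]

```text
clock: 15.32
tcp_pos: [0.46, 0.0592, 0.0543]
orientation: [-2.734, -1.546, 0.001]
contact_force: [0.6, 0.3, 0.7]
grip_width: 0.0001
gripper_force: 0.0
```

>>> play_rows:
  commands:
    - [[1,0,0,0.005,0],[1,0,0,0.01,0],[1,0,0,0.015,0],[1,0,0,0.015,0]]

```text
clock: 15.65
tcp_pos: [0.4603, 0.059, 0.0517]
orientation: [2.735, 1.546, 0.0]
contact_force: [-0.5, -0.5, 0.6]
grip_width: -0.0002
gripper_force: 0.0
```

>>> play_rows:
  commands:
    - [[1,0,0,0.005,0],[1,0,0,0.01,0],[1,0,0,0.01,0]]

```text
clock: 15.9
tcp_pos: [0.4602, 0.059, 0.0496]
orientation: [-2.735, -1.546, 0.0]
contact_force: [0.5, 0.1, -0.1]
grip_width: -0.0002
gripper_force: 0.0
```

>>> play_rows:
  commands:
    - [[1,0,0,0.004,0],[1,0,0,0.008,0],[1,0,0,0.008,0]]

```text
clock: 16.15
tcp_pos: [0.4603, 0.0591, 0.0484]
orientation: [2.735, 1.546, 0.0]
contact_force: [-2.0, 0.5, 7.2]
grip_width: -0.0001
gripper_force: 3.4
```

>>> play_rows:
  commands:
    - [[1,0,0,0.004,0],[1,0,0,0.008,0],[1,0,0,0.008,0]]

```text
clock: 16.4
tcp_pos: [0.4614, 0.0603, 0.0471]
orientation: [-2.734, -1.547, -0.005]
contact_force: [0.1, 3.0, 6.0]
grip_width: -0.0004
gripper_force: 2.5
```

>>> play_rows:
  commands:
    - [[1,0,0,0.004,0],[1,0,0,0.006,0],[1,0,0,0.006,0]]

```text
clock: 16.65
tcp_pos: [0.4614, 0.0603, 0.0459]
orientation: [-2.734, -1.547, -0.004]
contact_force: [0.3, 3.9, 6.2]
grip_width: -0.0001
gripper_force: 3.0
```

>>> play_rows:
  commands:
    - [[1,0.01,0.001,0,0],[1,0.02,0.002,0,0],[1,0.03,0.003,0,0],[1,0.04,0.004,0,0],[1,0.04,0.004,0,0]]

```text
clock: 17.07
tcp_pos: [0.4654, 0.0667, 0.0457]
orientation: [-2.734, -1.547, -0.002]
contact_force: [-1.4, 3.6, 6.2]
grip_width: 0.0003
gripper_force: 3.1
```

>>> play_rows:
  commands:
    - [[1,0.02,0.002,0,0],[1,0.04,0.004,0,0],[1,0.06,0.006,0,0],[1,0.08,0.008,0,0],[1,0.08,0.008,0,0]]

```text
clock: 17.48
tcp_pos: [0.4754, 0.08, 0.0458]
orientation: [-2.733, -1.547, -0.003]
contact_force: [-0.6, 2.3, 5.8]
grip_width: 0.0002
gripper_force: 3.0
```

>>> play_rows:
  commands:
    - [[1,0,0,-0.01,0],[1,0,0,-0.03,0],[1,0,0,-0.06,0],[1,0,0,-0.2,0],[1,0,0,-0.4,0],[1,0,0,-0.7,0],[1,0,0,-0.9,0],[1,0,0,-0.9,0],[1,0,0,-0.9,0]]

```text
clock: 18.23
tcp_pos: [0.4771, 0.0787, 0.2301]
orientation: [2.732, 1.543, 0.011]
contact_force: [0.6, -0.4, 0.6]
grip_width: -0.0002
gripper_force: 0.0
```

>>> play_rows:
  commands:
    - [[1,-0.5,-1,0,0],[1,-0.5,-1,0,0],[1,-0.5,-1,0,0],[1,-0.5,-1,0,0],[1,-0.5,-1,0,0],[1,-0.5,-1,0,0],[1,-0.5,-1,0,0]]

```text
clock: 18.82
tcp_pos: [0.2477, 0.0943, 0.2239]
orientation: [2.732, 1.545, -0.006]
contact_force: [-0.9, 1.0, -0.1]
grip_width: -0.0002
gripper_force: 0.0
```

```bash
python3 - <<'E'
from h import *
delta([.46,-.2,.2])
g=viewer.grab_frame("scene"); f=viewer.grab_frame("top"); save(f,"top7.png"); save(g,"scene7.png")
a=cv2.resize(f["pixels"][190:370,260:460],(440,396),interpolation=cv2.INTER_CUBIC); b=cv2.resize(g["pixels"][140:320,220:383],(360,396),interpolation=cv2.INTER_CUBIC)
cv2.imwrite("pics/r7.png",np.hstack([a,b])[:,:,::-1])
E
```

```text
t 18.82 tcp [0.2477 0.0943 0.2239] xang 58.97 F [-0.89  0.96 -0.11] w -0.0002
shift units [-0.713  1.668  0.124]
```

View pics/r7.png

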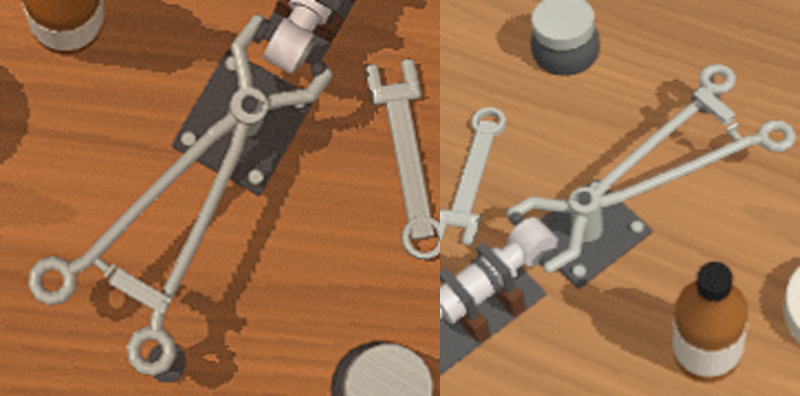

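Top and scene: the free ring is back at (283.6,317.3), its starting pixel, so the clamp is fully open and everything else is in place. Views are used up, so I check the bush numerically against the first picture.

```bash
python3 - <<'E'
from h import *
f=viewer.grab_frame("top")
for d in viewer.trace(f,"bush")[:2]: print(d["score"],d["rect"],d["pixels"].sum())
a=cv2.imread("pics/top0.png",0).astype(float); b=cv2.cvtColor(f["pixels"],cv2.COLOR_RGB2GRAY).astype(float)
pv=np.array([.6149,-.0425]); xc=np.array([.879,-.477]); yc=np.array([.477,.879])
ys=np.arange(.018,-.034,-.0015)
for n,I in(("before",a),("after",b)):
    out=0
    for dx in (.050,.053,.056,.059):
        P=np.array([[*(pv+xc*dx+yc*y),.056] for y in ys]); uv=world2pix(f,P).astype(np.float32)
        out=out+cv2.remap(I.astype(np.float32),uv[:,:1],uv[:,1:],cv2.INTER_LINEAR).ravel()/4
    print(n,out.round().astype(int))
print((ys*1000).round(1))
E
```

```text
before [ 69 137 201 210 207 208 209 206 204 203 201 199 200 201 202 206 206 169
 117 111 120 158 142  77  52  49  63  73  73  67  89 126 132 120 103]
after [ 68 138 201 209 206 207 209 207 205 203 201 200 200 202 204 207 206 172
 123 112  77  59  61  61  57  63  69  73  72  70  90 126 133 120 105]
[ 18.   16.5  15.   13.5  12.   10.5   9.    7.5   6.    4.5   3.    1.5
  -0.   -1.5  -3.   -4.5  -6.   -7.5  -9.  -10.5 -12.  -13.5 -15.  -16.5
 -18.  -19.5 -21.  -22.5 -24.  -25.5 -27.  -28.5 -30.  -31.5 -33. ]
```

The flange now lies directly against the eye: its outer edge went from about -16 mm to -11.5 mm, and the eye's edge is at about -8 mm, so the gap is just the 3 mm flange. Handing in.

```bash
python3 -c "
from h import *
print(r.hand_in())"
```

```text
the job is handed in; nothing more can be done
None
```

The job is done and handed in: the bush measures fully home, the clamp held by itself for just over 2 s and has sprung fully open again, and the highest force read on the free handle was about 20 N.

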